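# Show the blue plate to the inspection camera

## Task

Lift the blue mounting plate up and off its hook on the drying rack and hold it upright in the air in front of the inspection camera: the collared face square to the lens, the bore centred on the lens, 13 cm from the front of the lens to the middle of the plate's thickness. Finish while still holding it there, motionless. Leave the yellow plate hanging, do not bump the camera, do not drop the plate, and leave the loose things on the bench where they lie.

Things in the scene. Friction and masses are not known exactly. Their poses are not given: they have to be found in the camera images.
- plate_blue: Blue metal mounting plate, 8 mm thick, 0.14-0.28 kg, hanging upright by its bore on either hook. Body 70 wide x 85 high; above it a plain tongue 40 wide, reaching 130 mm above the bottom edge: pinch it there across the thickness. Origin: middle of the bottom edge; x = out of the front (collared) face, y = along the width, z = up. Hanging, the collared face looks away from the robot.
- plate_blue_bore (a point): Centre of the blue plate's round through-bore, 36 mm diameter, at mid-thickness, 60 mm above the plate's origin; axes as the plate's. A raised collar (48 mm diameter, 5 mm proud) surrounds it on the front face (+x) only; the back is flat.
- plate_yellow: Yellow plate of the same shape and frame as the blue one, hanging on the other hook; it stays there.
- rack: Fixed rack: dark base 110 (x) x 180 (y) x 12 mm, two 8 mm rod hooks at y = +55, -55 mm. Upright at x = +45; level arm, axis 170 mm up, pointing to -x (roughly to the robot); upturned tip at x = -38, its top (188 mm, highest point) 14 mm over the arm's top. Plates hang near x = 0, bore's upper edge on the arm; raised 14 to 28 mm they pass over the tip. Origin: centre of underside.
- lens (a point): Centre of the front glass of the inspection camera (black 56 mm box with a round white ring light and 34 mm lens barrel). The camera looks along this point's -x, level; z is up, y is to the side. Its height above the bench differs from job to job, 140 to 200 mm.
- cam_stand: Camera on its stand: round dark base 90 mm across, fixed to the bench, aluminium post 16 mm thick, 247 mm high, behind the camera. Origin: centre of the base's underside; axes parallel to the lens's; the lens glass is 40 mm to its -x. Above it hangs a fixed board, lower edge 505 mm up, from (x, y) = (0.47, -0.03) m 1 m away along the bench edge, to +x +y; the wrist must pass round its near end.
- offcut: Wooden stick 20 x 100 x 20 mm lying loose on the bench; origin centre of underside.
- tape_measure: Yellow tape measure 39 x 91 x 62 mm standing loose on the bench; origin centre of underside.
- sanding_block: Brown sanding block 65 x 110 x 31 mm lying loose on the bench; origin centre of underside.
Things that resemble listed ones, but are neither listed nor needed, are in the scene too. There is more than one size of the plate_blue; the one meant has the size given above.

How it is judged:
On the way:
1. the blue plate is held by the fingers, off its hook and clear of the rack (bore more than 110 mm sideways from the rack's origin) (contact force between plate_blue and the fingers above 1 N and contact force between plate_blue and rack below 0.05 N and horizontal distance between plate_blue_bore and rack above 0.11 m), for 0.1 s.
At the end, for the whole second after the job is handed in: Fingers hold the blue plate off rack and camera: bore 105-155 mm before the lens glass, within 15 mm of its axis sideways and in height; collar towards the lens, square and upright within 0.17 rad; at rest (20 mm/s, 0.15 rad/s). Yellow plate hangs on the rack, moved under 30 mm (contact force between plate_blue and the fingers above 1 N and contact force between plate_blue and rack below 0.05 N and distance of plate_yellow from where it was at the start of the episode below 0.03 m and contact force between plate_yellow and rack above 0.2 N and x of plate_blue_bore in the frame of lens between -0.155 and -0.105 m and y of plate_blue_bore in the frame of lens between -0.015 and 0.015 m and z of plate_blue_bore in the frame of lens between -0.015 and 0.015 m and angle between the x axis of plate_blue and the x axis of lens, either way round below 0.17 rad and x of lens in the frame of plate_blue above 0.05 m and angle between plate_blue's own z axis and vertical below 0.17 rad and linear speed of plate_blue below 0.02 m/s and angular speed of plate_blue below 0.15 rad/s and contact force between plate_blue and cam_stand below 0.05 N); the arm keeps its last pose, push and grip.
It fails at once if the camera or its stand is pushed with more than 3 N (contact force between cam_stand and anything else above 3 N).
It fails at once if the yellow plate is knocked about (moved more than 50 mm) (distance of plate_yellow from where it was at the start of the episode above 0.05 m).
It fails at once if the blue plate is dropped or set down (bottom edge less than 20 mm above the bench) (height (world z) of plate_blue below 0.02 m).
It fails at once if a loose thing on the bench is moved more than 30 mm (distance of any of offcut, tape_measure, sanding_block from where it was at the start of the episode above 0.03 m).
It also fails if it takes over 45 s, if anything falls off the work surface, if the arm or the gripper's body presses on something with over 40 N, if the wrist force passes 120 N, or if a joint passes its speed limit or range.

## Robot

A 6-joint arm with a two-finger parallel gripper is mounted at the origin on a cart in front of the work surface, level with it; the furniture and walls round the work are solid. World frame = base frame: x ahead of the robot, y to its left, z up, the work surface at z = 0. Lengths are in m, angles in rad, forces in N, time in s.
With the tool pointing down it reaches from about 0.15 to 0.775 m from the base axis. Payload 6.1 kg.
Tool frame: the origin (TCP) lies midway between the tips of the shut fingers; the grasp point (between the pads) lies 19 mm behind it; z points along the fingers, y is the line along which they close (so a half turn about z gives the same grasp; the last joint's range is limited). The gripper opens to 85 mm and grips with 20 to 120 N. Pads are 22 mm wide; open, the fingers measure 114 mm over their backs; the gripper's body (76 mm by 85 mm) begins 54 mm behind the grasp point. The pads swing forward as they close: fully open they stand 13 mm farther back than shut.
Start: joints at [-1.284, 0.126, -0.04, 1.405, 0, 1.571], TCP at [0.149, -0.504, 0.231] pointing down, gripper open.
Joint ranges: [-2.72, 2.72], [-0.95, 1.95], [-1.27, 1.35], [-1.78, 2.02], [-1.46, 1.47], [-3.14, 3.14]. Speed limits (rad/s): [2.39, 2.39, 3.01, 3.14, 3.14, 3.14].

## Interface

Orientations are given as a rotation vector (axis times angle).
In Python, from plant import monitor, viewer, workorder gives the robot as it stands. The module is installed in compiled form; this text tells all that it offers.
- The arm moves only by the tool servo_tool, never from a script. Its argument "motion" is a list that holds one entry, the list of rows, each a list of 4 numbers: the shift along the world's x, y, z in mm, then the turn about the world's z in degrees. A call has 1 to 20 rows; each row shifts and turns the commanded pose from where the row before left it; what a row does not reach is not made up. A row lasts 1/12 s, in which the tool goes at most 41.7 mm and 7.16 degrees, less where a joint would pass 70% of its speed; a pose out of reach is approached as far as the arm can. A call is refused whole if a number of a shift passes 41.7 or a number of a turn 7.16, either way. A call with a gripper value outside its range is refused whole. "fingers" is the finger opening in mm, from 0 to 85.4, set as the call begins (left out, the last holds). The fingers move at their own pace and stop on an object; "newtons" is the grip in N (left out, the last holds). Time passes only in rows, so rows that do not move let the fingers close. It gives the time, the measured TCP pose, the force, the opening and the grip force at its end, in the units of the state.
- monitor.sense(): the state, without advancing time (a new reading comes with each control period).
- viewer.read_camera(name): name is "side" or "top" or "wrist"; returns (picture, depth): 420x560x3 uint8, blue, green, red; 420x560 float32, m along the optical axis (not along the pixel's ray), 0 where there is no reading.
- viewer.camera_model(name): a dict with "intrinsics" (3x3 intrinsics, pixels), "R" (3x3) and "t" (3): a world point X has camera coordinates R X + t. Camera axes: x right, y down, z forward; pixel columns grow to the right and rows downward; lengths in m; the calibration is good to about 2 mm. A picture is of the moment at which its call begins: read the wrist's pose just before it. camera_model takes no time and is no camera call; for the wrist camera it gives the pose at the moment of the call.
- workorder.job_done(): hands the job in; it is judged then, once.
The state is a dict: "clock": time; "qpos": joint angles; "joint_vel": joint speeds; "tau": joint torques, N m; "eef_pos": TCP position; "eef_rot": TCP orientation; "contact_force": force on the tool from outside, world axes, zero at the start; "ft_torque": the same for the moment, N m; "gripper_width": finger opening in m; "grasp_force": force on a finger pad.
Only numpy, scipy, OpenCV 4.12 (cv2) and the standard library are available. Lean on these libraries where they do the work, as an engineer would, in place of code of your own. Each camera call takes 0.05 s, during which the arm holds its last target. There are 200 camera calls.

## Working session

There is one attempt and no reset: what is moved stays moved. The work goes in short steps, Python scripts to look and compute and a tool call to move; the robot and the scene stay as the last step left them, time stands still between calls to the robot, and variables do not carry over. Pictures are saved under pics/ and viewed, at most 10 in all, crops included, and the job is handed in when it is done.

Besides the shell and the picture viewer there is one more tool, called after "Request:" as name(argument=value, ...) on one line, values as JSON. servo_tool: Moves the arm, as the interface text tells. Its arguments: {"type":"object","properties":{"motion":{"type":"array","items":{"type":"array","items":{"type":"array","items":{"type":"number"}}}},"fingers":{"type":"number"},"newtons":{"type":"number"}},"required":["motion"]}

```bash
mkdir -p pics
cat > h.py <<'E'
import numpy as np, cv2
from plant import monitor, viewer, workorder
def grab(n):
    m=viewer.camera_model(n); p,d=viewer.read_camera(n)
    return p,d,m
def cloud(d,m):
    K=np.array(m["intrinsics"]);R=np.array(m["R"]);t=np.array(m["t"])
    v,u=np.mgrid[:d.shape[0],:d.shape[1]]
    c=np.stack([(u-K[0,2])/K[0,0]*d,(v-K[1,2])/K[1,1]*d,d],-1)
    w=(c-t)@R; w[d<=0]=np.nan
    return w
E
python3 - <<'E'
from h import *
print(monitor.sense())
for n in ("side","top"):
    p,d,m=grab(n); cv2.imwrite(f"pics/{n}0.png",p); np.savez(f"{n}0.npz",p=p,d=d,K=m["intrinsics"],R=m["R"],t=m["t"])
    R=np.array(m["R"]);print(n,-R.T@np.array(m["t"]),R[2])
E
```

```text
{'clock': 0.0, 'qpos': array([-1.28402350e+00,  1.26362813e-01, -4.05903406e-02,  1.40541728e+00,
       -1.66742770e-05,  1.57077454e+00]), 'joint_vel': array([-9.37902270e-05, -6.93335982e-05,  1.30012158e-03, -8.47258599e-04,
       -3.62240145e-04,  2.07704653e-04]), 'tau': array([ 9.88767238e-05, -4.35917509e+01,  3.52922273e+01,  1.72387582e-02,
       -7.61753404e-05, -5.63107321e-06]), 'eef_pos': array([ 0.14838005, -0.50316846,  0.23054558]), 'eef_rot': array([-3.10780838e+00, -4.48731321e-01,  3.79032449e-04]), 'contact_force': array([-0.10260308,  0.77062215, -0.64569119]), 'ft_torque': array([-0.04489489, -0.03749752,  0.04255698]), 'grasp_force': 0.0, 'gripper_width': 0.08523698648508297}
side [0.45476175 0.49913525 0.61437021] [ 0.0453025  -0.83051009 -0.55515824]
top [ 0.44432581 -0.24715319  0.99105179] [ 0.08563266  0.00298321 -0.99632231]
```

View pics/side0.png

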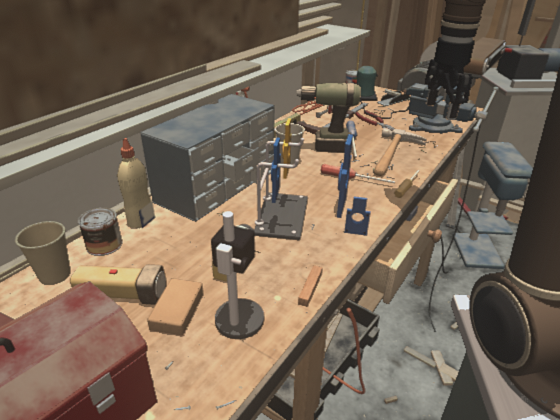

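View pics/top0.png

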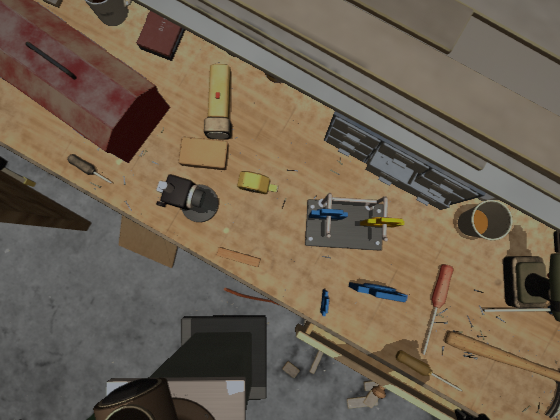

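The side view shows a blue plate on the near hook (275,170) and a yellow one behind it (287,145). Two decoy blue plates stand on the bench (347,175; 357,215). The camera stand is at (238,320). The top view shows the hung blue plate at (328,213), the yellow at (385,222), the camera box at (178,192) and the ring at (162,185), so the lens looks to the left, away from the rack.

Run:
```python
from h import *
np.set_printoptions(precision=4,suppress=True)
for n in ("top","side"):
    f=np.load(n+"0.npz");p,d=f["p"],f["d"];w=cloud(d,f);np.save(n+"w.npy",w)
    hsv=cv2.cvtColor(p,cv2.COLOR_BGR2HSV)
    M={"blue":cv2.inRange(hsv,(95,110,40),(125,255,255)),"yel":cv2.inRange(hsv,(20,150,90),(32,255,255))}
    for k,m in M.items():
        N,l,s,c=cv2.connectedComponentsWithStats(m)
        for i in range(1,N):
            if s[i,4]<40: continue
            q=w[(l==i)]; q=q[np.isfinite(q[:,0])]
            if len(q)<5: continue
            print(n,k,s[i],c[i].round(),np.percentile(q,2,0),np.percentile(q,98,0))
w=np.load("topw.npy")
for u,v in [(200,203),(215,205),(178,192),(162,185),(165,198),(190,185),(205,152),(255,182),(238,257),(345,222),(310,245),(380,247),(310,200),(140,400),(380,150)]: print((u,v),w[v,u])
b=w.copy();ok=(w[...,2]>.12)
p=np.load("top0.npz")["p"]; cv2.imwrite("pics/crop1.png",cv2.resize(p[150:320,130:420],None,fx=2.7,fy=2.7,interpolation=2))
ps=np.load("side0.npz")["p"]; cv2.imwrite("pics/crop2.png",cv2.resize(ps[110:340,195:385],None,fx=2.6,fy=2.6,interpolation=2))
```

```text
Traceback (most recent call last):
  File "h.py", line 7, in cloud
    K=np.array(m["intrinsics"]);R=np.array(m["R"]);t=np.array(m["t"])
               ~^^^^^^^^^^^^^^
KeyError: 'intrinsics is not a file in the archive'
```

```bash
cat > m.py <<'E'
from h import *
np.set_printoptions(precision=4,suppress=True)
for n in ("top","side"):
    f=dict(np.load(n+"0.npz"));f["intrinsics"]=f["K"];p,d=f["p"],f["d"];w=cloud(d,f);np.save(n+"w.npy",w)
    hsv=cv2.cvtColor(p,cv2.COLOR_BGR2HSV)
    M={"blue":cv2.inRange(hsv,(95,110,40),(125,255,255)),"yel":cv2.inRange(hsv,(20,150,90),(32,255,255))}
    for k,m in M.items():
        N,l,s,c=cv2.connectedComponentsWithStats(m)
        for i in range(1,N):
            if s[i,4]<40: continue
            q=w[(l==i)]; q=q[np.isfinite(q[:,0])]
            if len(q)<5: continue
            print(n,k,s[i],c[i].round(),np.percentile(q,2,0),np.percentile(q,98,0))
w=np.load("topw.npy")
for u,v in [(200,203),(215,205),(178,192),(162,185),(165,198),(190,185),(205,152),(255,182),(238,257),(345,222),(310,245),(380,247),(310,200),(140,400),(380,150)]: print((u,v),w[v,u])
p=np.load("top0.npz")["p"]; cv2.imwrite("pics/crop1.png",cv2.resize(p[150:320,130:420],None,fx=2.7,fy=2.7,interpolation=2))
ps=np.load("side0.npz")["p"]; cv2.imwrite("pics/crop2.png",cv2.resize(ps[110:340,195:385],None,fx=2.6,fy=2.6,interpolation=2))
E
python3 m.py
```

```text
top blue [311 209  37   9 206] [329. 212.] [ 0.5098 -0.3756  0.1393] [ 0.5234 -0.3082  0.229 ]
top blue [357 284  39  10 195] [373. 288.] [ 0.3575 -0.4789  0.062 ] [ 0.372  -0.4039  0.1271]
top blue [322 291   6  17  42] [324. 298.] [ 0.317  -0.3464  0.0256] [ 0.3545 -0.3378  0.0763]
top blue [375 291  32  11 201] [391. 296.] [ 0.3465 -0.498   0.1235] [ 0.364  -0.4257  0.1917]
top blue [322 299   7  17  54] [325. 307.] [ 0.3035 -0.3445  0.0481] [ 0.3416 -0.336   0.1016]
top yel [255 175  14  18 132] [263. 184.] [ 0.5801 -0.2193  0.0351] [ 0.6128 -0.1964  0.0611]
top yel [368 217  36   8 156] [387. 220.] [ 0.4926 -0.4833  0.1693] [ 0.5073 -0.4169  0.2288]
side blue [346 135   7  10  43] [349. 139.] [ 0.3492 -0.4728  0.1862] [ 0.3631 -0.4244  0.1896]
side blue [339 164   8  13  41] [342. 171.] [ 0.358  -0.4519  0.1028] [ 0.3705 -0.4039  0.1244]
(200, 203) [ 0.5387 -0.0903  0.18  ]
(215, 205) [ 0.553  -0.0932  0.012 ]
(178, 192) [ 0.5577 -0.0526  0.2022]
(162, 185) [ 0.5641 -0.0352  0.2486]
(165, 198) [ 0.5466 -0.0277  0.2013]
(190, 185) [ 0.571  -0.0752  0.2012]
(205, 152) [ 0.6758 -0.0726  0.0303]
(255, 182) [ 0.5985 -0.1907  0.0604]
(238, 257) [ 0.4307 -0.148   0.0234]
(345, 222) [ 0.5091 -0.3982  0.0107]
(310, 245) [ 0.4563 -0.3149  0.0139]
(380, 247) [ 0.4496 -0.4782  0.0111]
(310, 200) [ 0.5619 -0.3169  0.0131]
(140, 400) [0.1771 0.0123 0.2062]
(380, 150) [ 0.6474 -0.4531  0.1455]
```

View pics/crop1.png

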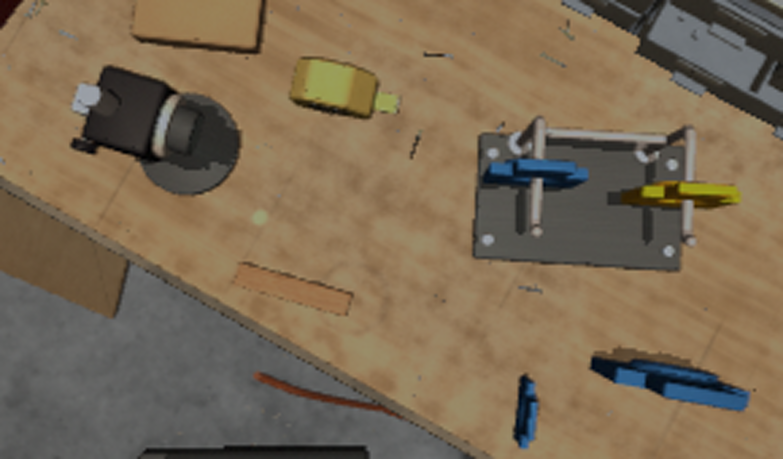

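View pics/crop2.png

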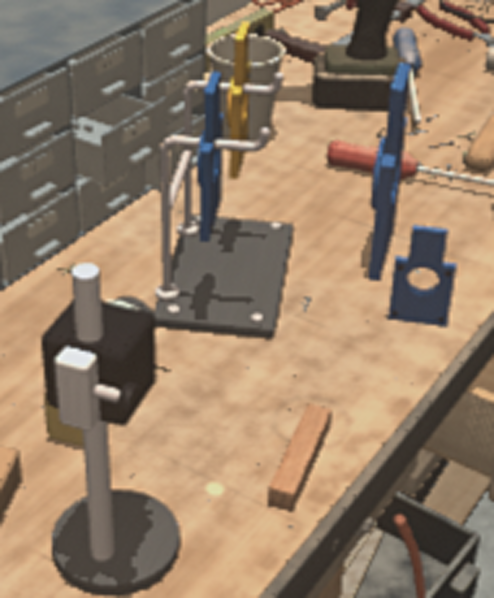

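The crops show that the ring and lens are on the right of the box (crop 1 at 165,130), so the camera looks towards the rack. The post is on the left of the box (crop 1 at 88,97). The hung blue plate's tongue is at crop 1 (565,172). Next I'll measure these precisely.

```bash
cat > m2.py <<'E'
from h import *
np.set_printoptions(precision=4,suppress=True)
w=np.load("topw.npy");p=np.load("top0.npz")["p"];hsv=cv2.cvtColor(p,cv2.COLOR_BGR2HSV)
def rect(m,name):
    q=w[m];r=cv2.minAreaRect((q[:,:2]*1000).astype(np.float32));print(name,len(q),np.array(r[0]),r[1],round(r[2],1),"z",np.percentile(q[:,2],[5,50,95])*1000)
def box(x0,x1,y0,y1,z0,z1): return (w[...,0]>x0)&(w[...,0]<x1)&(w[...,1]>y0)&(w[...,1]<y1)&(w[...,2]>z0)&(w[...,2]<z1)
blue=cv2.inRange(hsv,(95,110,40),(125,255,255))>0
yel=cv2.inRange(hsv,(20,150,90),(32,255,255))>0
rk=box(.45,.6,-.5,-.28,-1,1)
rect(blue&rk&(w[...,2]>.215),"blue tongue top"); rect(blue&rk&(w[...,2]>.15)&(w[...,2]<.2),"blue shoulder"); rect(yel&rk&(w[...,2]>.215),"yel top")
q=w[blue&rk&(w[...,2]>.215)];print(np.polyfit(q[:,1],q[:,0],1))
rect(box(.42,.6,-.52,-.28,.008,.02)&(hsv[...,2]<110),"rack base")
gray=(hsv[...,1]<60)&(hsv[...,2]>110)
rect(box(.44,.6,-.38,-.30,.16,.2)&~blue&~yel,"hookL"); rect(box(.44,.6,-.5,-.40,.16,.2)&~blue&~yel,"hookR")
dark=(hsv[...,2]<80)
rect(box(.48,.63,-.12,.0,.195,.208)&dark,"cam box top")
rect(box(.48,.63,-.12,.0,.235,.26),"post top")
rect(box(.48,.63,-.16,.04,.006,.02)&dark,"cam base")
rect(box(.48,.63,-.16,-.077,.1,.199),"ring/barrel")
q=w[box(.48,.63,-.16,-.06,.1,.22)]
for s in np.arange(-.12,-.06,.005):
    k=q[abs(q[:,1]-s)<.0025]
    if len(k): print(s.round(3),k[:,0].min(),k[:,0].max(),k[:,0][k[:,2].argmax()],k[:,2].max())
E
python3 m2.py
```

```text
blue tongue top 99 [ 515.634  -341.9566] (39.44718933105469, 7.486249923706055) 87.1 z [217.9607 226.317  228.8621]
blue shoulder 90 [ 517.8024 -341.9196] (69.4969482421875, 12.456046104431152) 85.3 z [165.0059 180.4927 184.144 ]
yel top 94 [ 498.0973 -450.3272] (38.799217224121094, 7.541396141052246) 85.4 z [224.4069 226.2373 228.5266]
[0.0694 0.539 ]
rack base 2746 [ 492.7554 -395.3957] (179.56393432617188, 131.83499145507812) 85.6 z [ 9.8578 12.7085 15.815 ]
hookL 184 [ 514.1575 -341.7987] (52.829078674316406, 75.35508728027344) 51.6 z [170.1996 174.3359 192.1081]
hookR 226 [ 504.9225 -450.9182] (65.65892028808594, 63.036956787109375) 40.0 z [165.1613 174.4894 192.2925]
cam box top 664 [561.0034 -47.7549] (50.09123992919922, 55.10982131958008) 72.6 z [198.1606 201.2619 203.6954]
post top 74 [564.4249 -36.5916] (14.46695613861084, 15.113150596618652) 1.2 z [239.7274 247.275  249.3971]
cam base 553 [573.1913 -79.9031] (77.57758331298828, 142.82508850097656) 40.5 z [10.9205 14.8751 18.657 ]
ring/barrel 229 [556.2141 -87.3712] (20.63848114013672, 46.8443717956543) 89.8 z [171.1784 187.1006 194.6492]
-0.1 0.5585442124973407 0.5625112272908122 0.5585442124973407 0.1779870977429152
-0.095 0.5415269628997842 0.5645515212730773 0.5550388980431669 0.18960965710632832
-0.09 0.5327884338360355 0.5649143724112176 0.5430336111422932 0.19291624510484132
-0.085 0.5330359875960943 0.5748747482643296 0.5508289989886053 0.1931063160011994
-0.08 0.533760245773344 0.5796649776688179 0.5752290919657728 0.19875440347807535
-0.075 0.5340369850080758 0.5814298622094571 0.5744323331333296 0.2040296153013881
-0.07 0.5311418632827455 0.5828446236684975 0.5571416296252645 0.20440163859446325
-0.065 0.5303141554549817 0.5853937747469783 0.5401231806763942 0.2037960402645227
```

Request:
servo_tool(motion=[[[0, 0, 35, 5.8], [0, 0, 35, 5.8], [30, 13, 0, 5.8], [30, 13, 0, 5.8], [0, 0, 0, 0]]], fingers=60)

```text
clock: 0.52
eef_pos: [0.2119, -0.4762, 0.3016]
eef_rot: [2.951, 1.076, 0.003]
contact_force: [-0.8, 0.5, -0.9]
gripper_width: 0.0599
grasp_force: 0.0
```

```bash
python3 -c "
from h import *
print(monitor.sense()['qpos'].round(3))"
```

```text
[-1.153  0.13   0.119  1.56   0.002  1.289]
```

Request:
servo_tool(motion=[[[33.8, 14.9, 0, 5.1], [33.8, 14.9, 0, 5.1], [33.8, 14.9, 0, 5.1], [33.8, 14.9, 0, 5.1], [33.8, 14.9, 0, 5.1], [33.8, 14.9, 0, 5.1], [33.8, 14.9, 0, 5.1], [33.8, 14.9, 0, 5.1], [33.8, 14.9, 0, 5.1], [0, 0, 0, 0], [0, 0, 0, 0], [0, 0, 0, 0]]])

```text
clock: 1.52
eef_pos: [0.5124, -0.3434, 0.3006]
eef_rot: [-2.306, -2.132, 0.001]
contact_force: [-0.3, -0.4, 0.4]
gripper_width: 0.0601
grasp_force: 0.0
```

Run:
```python
from h import *
s=monitor.sense();print(s['qpos'].round(3),s['eef_pos'],s['eef_rot'])
m=viewer.camera_model("wrist");R=np.array(m["R"]);print(-R.T@np.array(m["t"]),R[2])
p,d,m=grab("wrist");cv2.imwrite("pics/w1.png",p);np.savez("w1.npz",p=p,d=d,**m)
```

```text
[-0.59   0.325  0.364  1.611 -0.     1.059] [ 0.51242409 -0.34344982  0.30059345] [-2.30574412e+00 -2.13177996e+00  1.28725873e-03]
[ 0.51785026 -0.26288478  0.4435913 ] [-0.02616108 -0.3121751  -0.94966431]
```

View pics/w1.png

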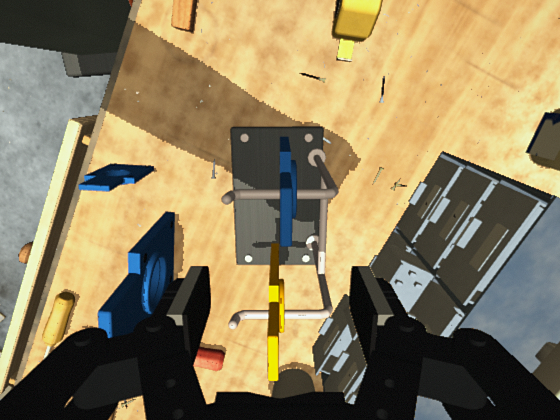

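The wrist view looks down, with the blue plate at (287,195) on its hook, the yellow at (275,310) and the fingers at the bottom (parallax, since they are still high). I'll check the blue plate with this view.

Run:
```python
from h import *
np.set_printoptions(precision=1,suppress=True)
f=dict(np.load("w1.npz"));w=cloud(f["d"],f)*1000;hsv=cv2.cvtColor(f["p"],cv2.COLOR_BGR2HSV)
blue=cv2.inRange(hsv,(95,110,40),(125,255,255))>0
yel=cv2.inRange(hsv,(20,150,90),(32,255,255))>0
for n,m,y0,y1 in (("b",blue,-400,-290),("y",yel,-500,-400)):
    q=w[m&(w[...,1]>y0)&(w[...,1]<y1)&(w[...,0]>450)&(w[...,0]<560)]
    top=q[q[:,2]>222];r=cv2.minAreaRect(top[:,:2].astype(np.float32));print(n,len(q),len(top),r,np.percentile(q,[1,99],0),np.polyfit(top[:,1],top[:,0],1))
g=(w[...,2]>172)&(w[...,2]<200)&~blue&~yel&(w[...,0]>460)&(w[...,0]<560)&(w[...,1]>-365)&(w[...,1]<-320)
q=w[g];print("hook",len(q),np.percentile(q,[2,50,98],0),np.polyfit(q[:,0],q[:,1],1))
K,R,t=f["intrinsics"],f["R"],f["t"]
for X in ([.5155,-.342,.226],[.5124,-.3434,.3006]):
    c=K@(R@np.array(X)+t);print(c[:2]/c[2])
```

```text
b 1536 723 ((490.86309814453125, -344.1874084472656), (61.91722869873047, 39.83359909057617), 4.61096715927124) [[ 510.2 -361.3  110.9]
 [ 524.5 -307.6  227.9]] [ -0.  509.4]
y 965 463 ((497.07110595703125, -451.14019775390625), (40.16251754760742, 7.384049892425537), 85.37870025634766) [[ 493.2 -470.1  105.9]
 [ 506.7 -416.4  227.2]] [  0.1 529.6]
hook 829 [[ 469.7 -346.9  172.2]
 [ 499.8 -341.1  174.1]
 [ 549.7 -335.7  188.2]] [  -0.1 -298.5]
[286.3 217.2]
[282.2 278.1]
```

Request:
servo_tool(motion=[[[3, 0, -25, 0], [0, 0, -25, 0], [0, 0, -25, 0], [0, 0, -20, 0], [0, 0, -11, 0], [0, 0, 0, 0], [0, 0, 0, 0], [0, 0, 0, 0]]])

```text
clock: 2.23
eef_pos: [0.5158, -0.3442, 0.1971]
eef_rot: [2.306, 2.13, 0.001]
contact_force: [0.2, 0.1, -0.2]
gripper_width: 0.0603
grasp_force: 0.0
```

Request:
servo_tool(motion=[[[0, 0, 0, 0], [0, 0, 0, 0], [0, 0, 0, 0], [0, 0, 0, 0], [0, 0, 0, 0], [0, 0, 0, 0], [0, 0, 0, 0], [0, 0, 0, 0], [0, 0, 0, 0], [0, 0, 0, 0]]], fingers=0, newtons=60)

```text
clock: 3.07
eef_pos: [0.5161, -0.3435, 0.1958]
eef_rot: [2.305, 2.133, 0.001]
contact_force: [1.3, 0.3, 5.0]
gripper_width: 0.0073
grasp_force: 59.4
```

Request:
servo_tool(motion=[[[0, 0, 5, 0], [0, 0, 5, 0], [0, 0, 5, 0], [0, 0, 5, 0], [0, 0, 1, 0], [0, 0, 0, 0], [0, 0, 0, 0], [0, 0, 0, 0]]])

```text
clock: 3.73
eef_pos: [0.5156, -0.3434, 0.216]
eef_rot: [-2.306, -2.133, 0.0]
contact_force: [1.4, -0.3, -1.6]
gripper_width: 0.0072
grasp_force: 58.6
```

Run:
```python
from h import *
s=monitor.sense();print(s['eef_pos'],s['grasp_force'],s['contact_force'])
p,d,m=grab("wrist")
ps,ds,ms=grab("side")
a=cv2.resize(ps[110:270,220:340],None,fx=2.625,fy=2.625,interpolation=2)
cv2.imwrite("pics/l1.png",np.hstack([cv2.resize(p,(480,420)),a]))
```

```text
[ 0.51558894 -0.34337944  0.21597317] 58.57974886894226 [ 1.36252827 -0.30529557 -1.57966996]
```

View pics/l1.png

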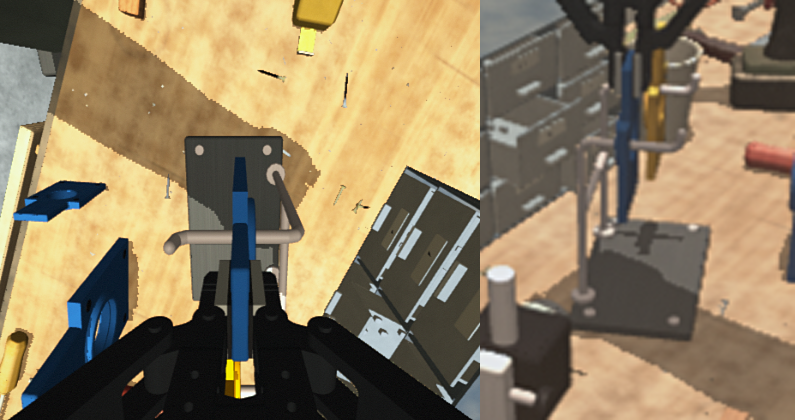

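Held and lifted about 20 mm: the bore is around the arm (wrist view, about 240,240) and the yellow plate is undisturbed. Now off along the hook.

Request:
servo_tool(motion=[[[-10, 0.8, 0.3, 0], [-10, 0.8, 0.3, 0], [-10, 0.8, 0.3, 0], [-8, 0.6, 0, 0], [-8, 0.6, 0, 0], [0, 0, 0, 0]]])

```text
clock: 4.33
eef_pos: [0.4679, -0.3398, 0.2178]
eef_rot: [2.307, 2.132, -0.0]
contact_force: [0.7, 0.6, -2.8]
gripper_width: 0.007
grasp_force: 58.8
```

Request:
servo_tool(motion=[[[-8, 0.6, 0, 0], [-8, 0.6, 0, 0], [-8, 0.6, 0, 0], [-8, 0.6, 0, 0], [-8, 0.6, 0, 0], [-8, 0.6, 0, 0], [0, 0, 0, 0]]])

```text
clock: 4.92
eef_pos: [0.4202, -0.3361, 0.2175]
eef_rot: [-2.307, -2.132, 0.001]
contact_force: [0.0, 1.2, -2.0]
gripper_width: 0.007
grasp_force: 58.9
```

Request:
servo_tool(motion=[[[0, 14, 0, 2], [0, 15, 0, 5], [0, 15, 0, 7], [0, 15, 0, 7], [0, 15, 0, 7], [0, 15, 0, 7], [0, 14, 0, 7], [8, 14, 0, 7], [13, 0, 0, 7], [13, 0, 0, 7], [13, 0, 0, 7], [13, 0, 0, 5], [10, 0, -2, 2], [5, 0, -1, 0], [0, 0, 0, 0], [0, 0, 0, 0], [0, 0, 0, 0], [0, 0, 0, 0]]])

```text
clock: 6.42
eef_pos: [0.4962, -0.2192, 0.2144]
eef_rot: [0.478, 3.105, -0.0]
contact_force: [0.2, -0.7, -1.9]
gripper_width: 0.0065
grasp_force: 58.8
```

```bash
cat > m3.py <<'E'
from h import *
np.set_printoptions(precision=1,suppress=True)
s=monitor.sense();print(s['eef_pos'],s['eef_rot'],s['qpos'].round(2),s['grasp_force'])
im=[]
for n in ("top","side","wrist"):
    p,d,m=grab(n);w=cloud(d,m)*1000;hsv=cv2.cvtColor(p,cv2.COLOR_BGR2HSV);im.append(p)
    b=(cv2.inRange(hsv,(95,110,30),(125,255,255))>0)&(np.linalg.norm(w[...,:2]-s['eef_pos'][:2]*1000,axis=-1)<60)&(w[...,2]>90)
    q=w[b]
    if len(q)>20: print(n,"blue",len(q),np.percentile(q,[1,50,99],0),cv2.minAreaRect(q[:,:2].astype(np.float32)))
    c=(w[...,0]>480)&(w[...,0]<630)&(w[...,1]>-125)&(w[...,1]<0)&(hsv[...,2]<80)
    q=w[c&(w[...,2]>195)&(w[...,2]<207)]
    if len(q)>20: print(n,"box top",len(q),np.median(q[:,2]),cv2.minAreaRect(q[:,:2].astype(np.float32)))
    q=w[(w[...,0]>480)&(w[...,0]<630)&(w[...,1]>-125)&(w[...,1]<0)&(w[...,2]>225)&(w[...,2]<270)]
    if len(q)>20: print(n,"post",len(q),np.percentile(q,[1,50,99],0))
a=im[0][120:260,130:370];cv2.imwrite("pics/f1.png",np.vstack([cv2.resize(a,(480,280),interpolation=2),np.hstack([cv2.resize(im[1][110:350,150:390],(240,240),interpolation=2),cv2.resize(im[2],(240,240))])]))
E
python3 m3.py
```

```text
[ 0.5 -0.2  0.2] [ 0.5  3.1 -0. ] [-0.4  0.2 -0.   1.4 -0.  -0.1] 58.804718255996704
side blue 28 [[ 465.5 -228.5  157.2]
 [ 494.8 -211.6  197.8]
 [ 526.4 -206.9  245. ]] ((497.40899658203125, -213.9207000732422), (10.855502128601074, 65.20674896240234), 69.30171203613281)
side box top 493 200.4957566131589 ((559.8006591796875, -45.89491271972656), (49.840415954589844, 53.3438606262207), 72.24602508544922)
side post 176 [[557.  -43.8 225.5]
 [563.7 -30.7 240.1]
 [572.1 -28.  248. ]]
wrist blue 4243 [[ 460.4 -225.9  130.7]
 [ 478.  -213.2  235.5]
 [ 511.5 -204.9  245.8]] ((487.63079833984375, -214.1903076171875), (12.616642951965332, 54.634159088134766), 72.1747817993164)
```

View pics/f1.png

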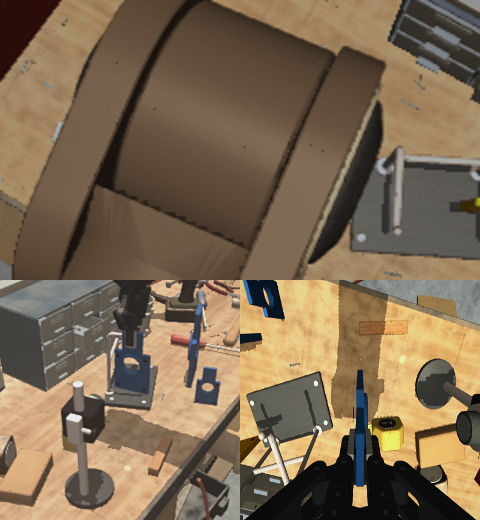

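The plate is held upright in front of the camera. The wrist inset shows the stand base at (435,385) and the lens on the right. I'll fix the lens position from the stand base disc and the barrel.

```bash
cat > m4.py <<'E'
from h import *
from scipy.optimize import least_squares
np.set_printoptions(precision=1,suppress=True)
s=monitor.sense();print(s['eef_pos']*1000)
f=dict(np.load("top0.npz"));f["intrinsics"]=f["K"]
p,d,m=grab("wrist"); ps,ds,ms=grab("side"); cv2.imwrite("pics/w2.png",p)
for n,p,d,m in (("top",f["p"],f["d"],f),("wrist",p,d,m),("side",ps,ds,ms)):
    w=cloud(d,m)*1000;v=cv2.cvtColor(p,cv2.COLOR_BGR2HSV)[...,2]
    near=(abs(w[...,0]-557)<75)&(abs(w[...,1]+57)<75)
    k=near&(w[...,2]>8)&(w[...,2]<20)
    q=w[k][:,:2]
    if len(q)>30:
        h=cv2.convexHull(q.astype(np.float32))[:,0]
        # outer rim: circle of known radius 45
        r=least_squares(lambda c:np.hypot(*(h-c).T)-45,[557,-57],loss="soft_l1",f_scale=1.5)
        print(n,"base",len(q),r.x,np.sort(r.fun)[[0,-1]],np.median(np.abs(r.fun)))
    k=near&(w[...,2]>140)&(w[...,2]<260); q=w[k]
    if len(q)>30:
        a=np.radians(72.4);e=np.array([np.cos(a),np.sin(a)]);nn=np.array([-e[1],e[0]])
        c=q[:,:2]-[557,-57];u=c@e;t=c@nn
        for lo in range(-50,30,5):
            j=(u>=lo)&(u<lo+5)
            if j.sum()>4: print(" ",n,lo,j.sum(),"side",np.percentile(t[j],[2,98]),"z",np.percentile(q[j,2],[2,98]))
E
python3 m4.py
```

```text
[ 496.4 -219.3  214.5]
top base 670 [559.5 -55.4] [-1.4  0.3] 0.6739233628397088
  top -40 64 side [-16.4  12.6] z [160.5 190.5]
  top -35 44 side [-18.   14.1] z [176.3 192.3]
  top -30 45 side [-16.6  14.5] z [176.6 192.2]
  top -25 82 side [-22.4  19.7] z [168.8 196.8]
  top -20 67 side [-23.5  20.8] z [177.3 200.5]
  top -15 124 side [-27.8  25.5] z [156.7 203.9]
  top -10 77 side [-27.4  26.3] z [190.1 203.4]
  top -5 75 side [-27.4  26.4] z [191.9 203.7]
  top 0 80 side [-28.2  25.5] z [196.8 203.8]
  top 5 77 side [-27.  26.] z [196.8 204.6]
  top 10 91 side [-27.1  26.5] z [178.4 241.7]
  top 15 125 side [-27.5  25.8] z [196.9 248.4]
  top 20 83 side [-28.   25.5] z [195.9 249.4]
  top 25 75 side [-27.   32.1] z [172.4 249.3]
wrist base 5950 [557.6 -56. ] [-0.6  0.6] 0.35402001828635576
  wrist -40 2156 side [-14.9  15.3] z [159.7 189.9]
  wrist -35 574 side [-12.7  15.9] z [171.7 190.7]
  wrist -30 323 side [-13.4  16. ] z [171.1 190.4]
  wrist -25 575 side [-23.3  22.3] z [155.5 186.4]
  wrist -20 152 side [15.9 25.1] z [149.7 168.2]
  wrist -15 185 side [13.6 27.2] z [146.9 162.6]
  wrist -10 11 side [26.2 27.5] z [147.9 154.6]
side base 1277 [558.6 -54.1] [-2.1  1. ] 0.5443682053195609
  side -40 9 side [-0.3 11.9] z [182.6 189.4]
  side -35 26 side [-9.  10.8] z [185.3 190.1]
  side -25 6 side [-5.1  8.7] z [194.3 195.8]
  side -20 7 side [-8.3  3.6] z [195.1 197.2]
  side -15 20 side [-9.4 25.2] z [197.3 201. ]
  side -10 71 side [-7.8 27.2] z [153.2 201.9]
  side -5 75 side [-23.7  27.2] z [154.1 202.3]
  side 0 83 side [-25.9  27.1] z [152.3 202.1]
  side 5 70 side [-26.   27.5] z [152.2 202.3]
  side 10 77 side [-25.4  27. ] z [153.2 223.4]
  side 15 91 side [-24.6  27.4] z [169.7 247.4]
  side 20 131 side [-23.6  27.2] z [178.2 247.6]
  side 25 287 side [-22.5  27.3] z [180.4 247.1]
```

View pics/w2.png

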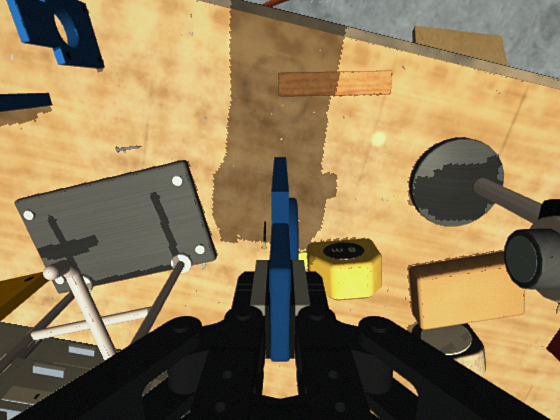

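Request:
servo_tool(motion=[[[5, 1, -1, 0], [5, 1, 0, 0], [0, 0, 0, 0], [0, 0, 0, 0], [0, 0, 0, 0], [0, 0, 0, 0], [0, 0, 0, 0], [0, 0, 0, 0]]])

```text
clock: 7.33
eef_pos: [0.5066, -0.2173, 0.2132]
eef_rot: [-0.477, -3.105, 0.0]
contact_force: [-0.6, -0.0, -3.4]
gripper_width: 0.0073
grasp_force: 58.9
```

Run:
```python
from h import *
np.set_printoptions(precision=1,suppress=True)
s=monitor.sense();print(s['eef_pos']*1000,s['contact_force'],s['grasp_force'],np.abs(s['joint_vel']).max())
pw,dw,mw=grab("wrist")
w=cloud(dw,mw)*1000;b=cv2.inRange(cv2.cvtColor(pw,cv2.COLOR_BGR2HSV),(95,110,30),(125,255,255))>0
e=np.array([.302,.953]);n=np.array([-.953,.302])
L=np.array([546,-93.6])
q=w[b&(np.hypot(w[...,0]-507,w[...,1]+217)<60)&(w[...,2]>90)]
c=q[:,:2]-L;u=c@e;t=c@n
for z in range(115,250,8):
    j=abs(q[:,2]-z)<4
    if j.sum()>5: print(z,j.sum(),"along",np.percentile(u[j],[2,98]),"side",np.percentile(t[j],[2,98]))
j=q[:,2]>241; r=cv2.minAreaRect(q[j][:,:2].astype(np.float32));print(r)
ps,ds,m=grab("side")
x0,y0=300,110
hsv=cv2.cvtColor(ps,cv2.COLOR_BGR2HSV);mk=cv2.inRange(hsv,(95,80,20),(125,255,255))
K,R,T=map(np.array,(m["intrinsics"],m["R"],m["t"]))
pr=K@(R@np.array([.5067,-.2175,.174])+T);pr=pr[:2]/pr[2];print("expected",pr)
u0,v0=pr.round().astype(int);cv2.imwrite("pics/s2.png",cv2.resize(ps[v0-50:v0+50,u0-50:u0+50],(560,560),interpolation=2))
```

```text
[ 506.6 -217.3  213.2] [-0.6 -0.  -3.4] 58.85388135910034 0.0020722690451535574
115 11 along [-132.8 -126.4] side [36.7 37.1]
123 23 along [-132.9 -126.4] side [36.6 37.1]
131 30 along [-132.8 -126.5] side [36.7 37.2]
139 27 along [-133.3 -126.6] side [36.7 37.2]
147 38 along [-133.2 -126.7] side [36.7 37.2]
155 39 along [-133.1 -126.3] side [36.7 37.1]
163 45 along [-133.  -126.4] side [36.7 37.2]
171 66 along [-133.3 -121.9] side [25.2 37.2]
179 121 along [-133.  -121.5] side [23.3 37.2]
187 214 along [-133.  -121.3] side [17.2 37.2]
195 785 along [-133.4 -121.4] side [ 3.5 37. ]
203 217 along [-133.3 -126.1] side [21.2 36.8]
211 121 along [-133.2 -126.3] side [21.2 22.3]
219 144 along [-133.4 -126. ] side [20.9 22.3]
227 162 along [-133.2 -126.1] side [20.8 22.5]
235 207 along [-133.4 -125.7] side [13.5 22.5]
243 1994 along [-133.4 -126.3] side [-15.9  21.9]
((504.4032897949219, -216.65074157714844), (7.513790607452393, 40.36159896850586), 72.79451751708984)
expected [275.8 193.5]
```

View pics/s2.png

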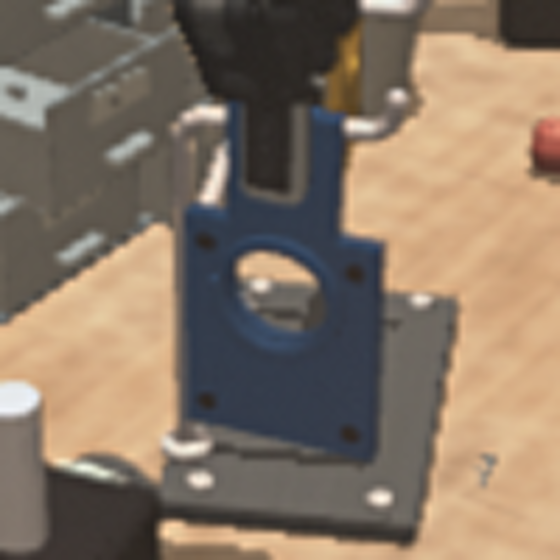

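The crop shows the plate held squarely, with the collar towards the lens. The collar ring centre at about (278,293) fits the expected bore position once the collar's standoff is allowed for. The offset from the lens axis is about 2 mm and the distance 129.8 mm, so I'm handing in.

```bash
python3 -c "
from h import *
print(workorder.job_done())"
```

```text
the job is handed in; nothing more can be done
None
```

The blue plate is off its hook and held still and upright, collar towards the lens. By my last measurements the bore is 130 mm from the lens and about 2 mm off its axis. The job is handed in, but no verdict came back.

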